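# Tip the rod tray to 30 degrees and zero its peak pointer

## Robot

A 7-joint arm with a two-finger parallel gripper is mounted at the origin on the work surface. World frame = base frame: x ahead of the robot, y to its left, z up, the work surface at z = 0. Lengths are in m, angles in rad, forces in N, time in s.
With the tool pointing down it reaches from about 0.4 to 0.85 m from the base axis. Payload 10.4 kg.
Tool frame: the origin (TCP) lies between the finger pads; the fingertips stand 25 mm ahead of it and the grasp point (between the pads) lies 6 mm ahead of it (nose_length is the z of the fingertips in the tool frame, in m); z points along the fingers, y is the line along which they close (so a half turn about z gives the same grasp; the last joint's range is limited). The gripper opens to 85 mm and grips with 20 to 120 N. Pads are 22 mm wide; open, the fingers measure 114 mm over their backs; the gripper's body (76 mm by 85 mm) begins 54 mm behind the grasp point. The pads swing forward as they close: fully open they stand 13 mm farther back than shut.
Start: joints at [1.258, 0.332, -0.065, 1.46, 0.022, 1.35, -0.088], TCP at [0.179, -0.599, 0.256] pointing down, gripper open.
Joint ranges: [-2.6, 2.6], [-0.5, 2.12], [-1.47, 1.34], [0.16, 2.42], [-1.27, 4.41], [0.06, 2.06], [-2.6, 2.6]. Speed limits (rad/s): [2.22, 2.22, 2.79, 2.79, 3.14, 3.14, 3.14].

## Interface

Orientations are given as a rotation vector (axis times angle).
In Python, from plant import state, capture, job_done, nose_length gives the robot as it stands. The module is installed in compiled form; this text tells all that it offers.
- The arm moves only by the tool send_rows, never from a script. Its argument "moves" is text: rows parted by semicolons, each of 4 numbers parted by spaces: the shift along the tool's x, y, z scaled (see below), then the turn about the tool's z scaled (see below). In form: x y z roll; .... A call has exactly 10 rows; each row shifts and turns the commanded pose from where the row before left it, along the tool's axes as they then stand; what a row does not reach is not made up. The controller multiplies each number of a shift by 40 mm and each number of a turn by 90 degrees. A row lasts 1/12 s, in which the tool goes at most 41.7 mm and 7.16 degrees, less where a joint would pass 70% of its speed; a pose out of reach is approached as far as the arm can. A call with a number of a shift or a turn outside -1 to 1 is refused whole. A call with a gripper value outside its range is refused whole. "jaw" is the opening, from -1 (shut) to 1 (fully open), set as the call begins (left out, the last holds). The fingers move at their own pace and stop on an object; "grip_force" is the grip in N (left out, the last holds). Time passes only in rows, so rows that do not move let the fingers close, or fill a call up. It gives the time, the measured TCP pose, the force, the opening and the grip force at its end, in the units of the state.
- state(): the state, without advancing time (a new reading comes with each control period).
- capture(name): name is "scene" or "top"; returns a dict with "image" (384x512x3 uint8, red, green, blue), "fov_y" (degrees; the focal length in pixels is half the picture's height over the tangent of half this angle, whatever the lens; pixels are square), "cx", "cy" (the principal point, pixels), "camera_from_world" (4x4, takes a point from world to camera coordinates). Camera axes: x right, y up, looking along -z (the intrinsics and any distortion apply to the point x, -y, -z); pixel columns grow to the right and rows downward; lengths in m; the calibration is good to about 2 mm. A picture is of the moment at which its call begins. There is no depth.
- job_done(): hands the job in; it is judged then, once.
The state is a dict: "t": time; "joint_pos": joint angles; "joint_vel": joint speeds; "joint_efforts": joint torques, N m; "ee_pos": TCP position; "ee_rot": TCP orientation; "force": force on the tool from outside, world axes, zero at the start; "ft_torque": the same for the moment, N m; "grip_width": opening from 0.0 (shut) to 1.0 (fully open); "grasp_force": force on a finger pad.
Only numpy, scipy, OpenCV 4.12 (cv2) and the standard library are available. Lean on these libraries where they do the work, as an engineer would, in place of code of your own. Each camera call takes 0.05 s, during which the arm holds its last target. There are 200 camera calls.

## Task

Take the tipping tray by the upright fin at its far end and tip it up to 30 degrees, hold it there for about a second so that both white rods roll over the rib to the near lip (never go past 35 degrees), then lower it level gently without letting it drop. The tray drags the peak pointer on the sloping dial up as it tips: with the tray level again, turn the pointer's knob back until it is fully home against its zero stop, let go, and leave the cartons, case, bottle and plastic offcuts where they are.

Things in the scene. Friction and masses are not known exactly. Their poses are not given: they have to be found in the camera images.
- stand: Dark steel base plate 12 mm thick, fixed to the table, carrying the tray between two grey cheeks and, to its left (+y), the grey dial box. Origin on the table right below the middle of the hinge; x from the hinge towards the fin, z up. The plate spans x -60 to 200, y -105 to 225 mm. Dial box: 120 x 116 mm, middle of its sloping face at x 120, y 155, z 95 mm, sloping 25 degrees down towards -x.
- tray_hinge (a point): Middle of the hinge line of the aluminium tray, 45 mm above the table. Axes turn with the tray: x along the tray from the hinge to the fin (away from the robot), y along the hinge line, z out of the tray floor.
- tray_fin (a point): Middle of the top edge of the tray's upright fin: a plate 10 mm thick (tray x), 50 mm wide (y), 85 mm tall, its top 49 mm above the 36 mm high walls, just outside the far wall, square to the floor. 155 mm from the hinge along tray x and 85 mm along z. Axes as tray_hinge. Gripped across its 10 mm, the tool leans with the tray.
- tray_floor (a point): Middle of the tray's inner floor: 75 mm from the hinge along x, 4 mm along z. Axes as tray_hinge. Tray outside 150 x 120 mm, walls 4 mm thick, 36 mm high; a rib 3 mm wide and 1.5 mm high crosses the floor 5 mm on the hinge side of this point.
- tray (a joint): Tilt of the tray in rad: 0 level on its rest (its lower stop), growing as the fin end rises; 30 degrees = 0.524. It falls back by its weight when let go.
- peak (a joint): Peak pointer in rad: 0 at its zero stop, growing clockwise as seen looking at the dial, 4 times the tray's tilt (30 degrees of tilt = 2.09 rad). The tipping tray pushes it up and it stays at the highest tilt by friction; it can be turned back to zero only when the tray is level. At the start an old reading is on it.
- peak_grip (a point): On the axis of the pointer's black bar knob, 30 mm above the dial face: where to grip. Bar 42 mm long (this point's x), 12 mm wide (y), from 10 to 42 mm above the face, on a skirt of 19 mm radius, 10 mm high; nose and white line at its +x end. z is the knob's axis, out of the face, leaning 25 degrees towards the stand's -x. At zero the knob's x points straight up the slope.
- rod_a: White plastic rod, 30 mm diameter, 90 mm long, 75 g, lying across the tray; origin at its middle, y along it. It rolls.
- rod_b: The second rod, the same.
- box_a: Bystander: small cardboard carton 75 x 70 x 55 mm, origin under its middle.
- box_b: Bystander: small cardboard carton 65 x 65 x 50 mm, origin under its middle.
- slab: Bystander: white plastic slab 60 x 130 x 18 mm, origin under its middle.
- case: Bystander: blue plastic case 170 x 55 x 30 mm, origin under its middle.
- flask: Bystander: clear plastic bottle with a cap, 64 mm diameter, 170 mm tall, origin under its middle.
- block: Bystander: white plastic block 50 x 40 x 28 mm, origin under its middle.
Mind the look-alikes: they are no part of the job. What is shaped like the rod_b but blue, green or pink is not meant.

How it is judged:
On the way, in this order (a step that is already met when the one before it is completed fails the run):
1. the tray is held at 30 degrees (27 to 33) for 0.7 s (value of joint tray between 0.471239 and 0.575959 rad), for 0.7 s.
2. the tray is level again with both rods lying on the near side of the rib (value of joint tray below 0.03 rad and x of each of rod_a, rod_b in the frame of tray_floor below -0.007 m and z of rod_a in the frame of tray_floor between 0 and 0.03 m and z of rod_b in the frame of tray_floor between 0 and 0.03 m), for 0.2 s.
3. the peak pointer is back at its zero stop (within 0.08 rad) (value of joint peak below 0.08 rad), for 0.2 s.
At the end, for the whole second after the job is handed in: The tray is level (under 0.03 rad), both rods lie at rest on its floor between the rib and the near lip, and the peak pointer is at its zero stop (under 0.08 rad) (all of step 2 and value of joint peak below 0.08 rad and linear speed of each of rod_a, rod_b below 0.02 m/s); the robot touches nothing.
It fails at once if the tray goes past 36 degrees (value of joint tray above 0.628319 rad).
It fails at once if the tray is dropped (falls faster than 2 rad/s) (velocity of joint tray below -2 rad/s).
It fails at once if a carton, case, bottle, slab or block is moved by more than 20 mm (distance of any of box_a, box_b, slab, case, flask, block from where it was at the start of the episode above 0.02 m).
It also fails if it takes over 67 s, if anything falls off the work surface, if the arm or the gripper's body presses on something with over 40 N, if the wrist force passes 120 N, or if a joint passes its speed limit or range.

## Working session

There is one attempt and no reset: what is moved stays moved. The work goes in short steps, Python scripts to look and compute and a tool call to move; the robot and the scene stay as the last step left them, time stands still between calls to the robot, and variables do not carry over. Pictures are saved under pics/ and viewed, at most 10 in all, crops included, and the job is handed in when it is done.

Besides the shell and the picture viewer there is one more tool, called after ">>>" as name(argument=value, ...), one argument or row to a line, values as JSON. send_rows: Moves the arm, as the interface text tells. Its arguments: {"type":"object","properties":{"moves":{"type":"string"},"jaw":{"type":"number"},"grip_force":{"type":"number"}},"required":["moves"]}

```bash
mkdir -p pics
cat > h.py <<'E'
import numpy as np, cv2
from plant import state, capture, job_done, nose_length
from scipy.spatial.transform import Rotation as R
E
python3 - <<'E'
from h import *
s=state(); print({k:np.round(v,3) for k,v in s.items()}, nose_length)
for n in("scene","top"):
    c=capture(n); np.savez(n+".npz",**c)
    cv2.imwrite(f"pics/{n}0.png",cv2.resize(c["image"][:,:,::-1],(800,600),interpolation=cv2.INTER_CUBIC))
    print(n,{k:c[k] for k in c if k!="image"})
E
```

```text
{'t': np.float64(0.0), 'joint_pos': array([ 1.258,  0.333, -0.065,  1.461,  0.022,  1.35 , -0.089]), 'joint_vel': array([-0.001,  0.001, -0.   ,  0.001, -0.002, -0.001,  0.001]), 'joint_efforts': array([-0.0000e+00, -6.2544e+01,  4.9000e-02, -3.9160e+01,  1.6000e-02,
        1.0000e-02, -0.0000e+00]), 'ee_pos': array([ 0.179, -0.599,  0.255]), 'ee_rot': array([-3.107, -0.453,  0.   ]), 'force': array([ 0.142, -0.083, -0.615]), 'ft_torque': array([-0.004,  0.004, -0.015]), 'grasp_force': np.float64(0.0), 'grip_width': np.float64(1.002)} 0.025
scene {'fov_y': 53.33645609951275, 'cx': 256.60187761968353, 'cy': 196.26506425232586, 'camera_from_world': array([[-7.79622689e-01,  6.26249042e-01,  7.74978859e-04,
         4.77079167e-01],
       [-5.33365527e-01, -6.64638724e-01,  5.23236640e-01,
         2.29163231e-01],
       [ 3.28191525e-01,  4.07513809e-01,  8.52187079e-01,
        -1.52877061e+00],
       [ 0.00000000e+00,  0.00000000e+00,  0.00000000e+00,
         1.00000000e+00]])}
top {'fov_y': 48.42002811799969, 'cx': 258.7256876173072, 'cy': 194.75503521865332, 'camera_from_world': array([[-0.02810459, -0.99960329,  0.00184277, -0.01666221],
       [ 0.98677024, -0.02744921,  0.15978432, -0.58040102],
       [-0.15967035,  0.00630907,  0.98715023, -1.32916637],
       [ 0.        ,  0.        ,  0.        ,  1.        ]])}
```

View pics/scene0.png

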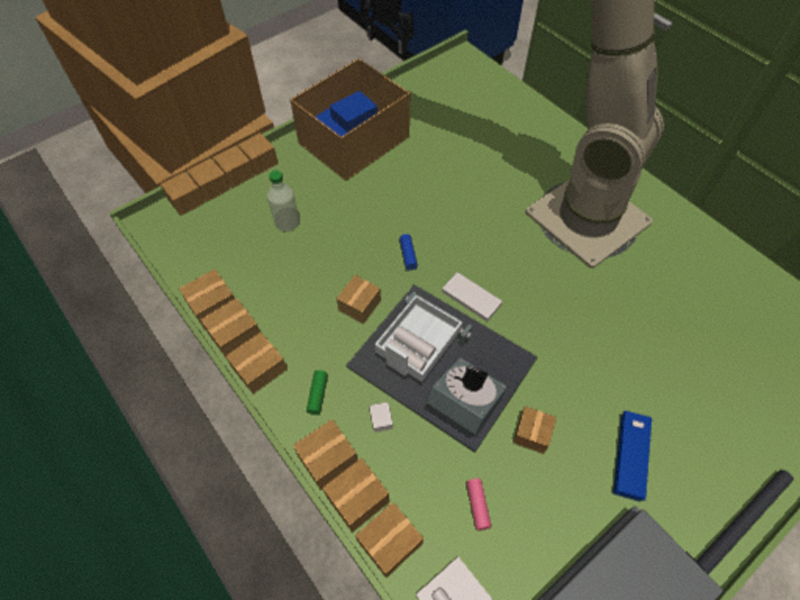

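View pics/top0.png

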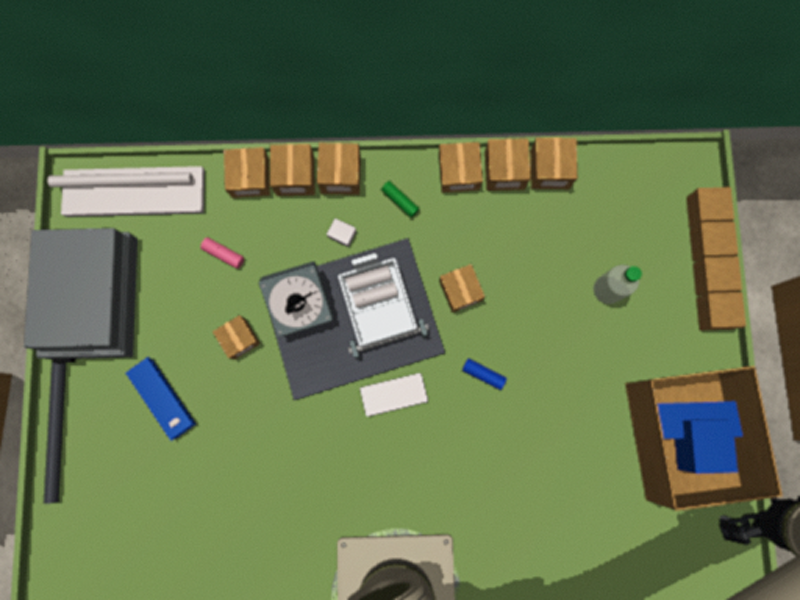

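The scene view shows the tray at about (418,338) with the fin at (398,358), and the dial and knob at (473,378). The top view shows the fin at (364,259) and the knob at (296,302). The plate corners there are (408,240), (444,352), (297,397) and (262,275). The white rods lie in the tray, and the blue, green and pink ones on the table are look-alikes. Next I enlarge both views for accurate features.

Run:
```python
from h import *
for n,(x0,y0,w,h) in dict(top=(160,145,133,100),scene=(218,180,133,110)).items():
    im=np.load(n+".npz")["image"][y0:y0+h,x0:x0+w,::-1]
    k=6 if n=="top" else 5.45
    k=6 if n=="top" else 5
    cv2.imwrite(f"pics/{n}crop.png",cv2.resize(im,None,fx=k,fy=k,interpolation=cv2.INTER_CUBIC))
```

```text
(no output)
```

View pics/topcrop.png

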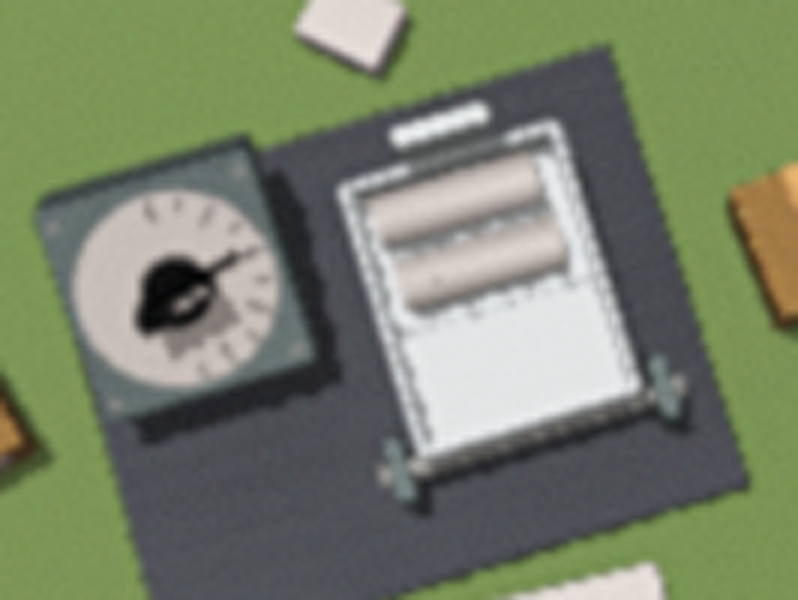

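View pics/scenecrop.png

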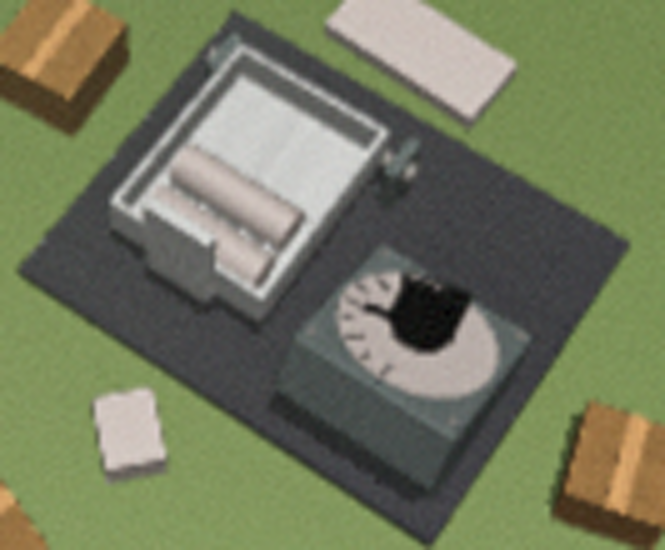

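```bash
cat >> h.py <<'E'
def proj(c,P):
    f=192/np.tan(np.radians(float(c["fov_y"])/2)); T=c["camera_from_world"]
    q=np.atleast_2d(P)@T[:3,:3].T+T[:3,3]
    return np.c_[c["cx"]+f*q[:,0]/-q[:,2], c["cy"]+f*q[:,1]/q[:,2]]
def tri(obs):  # [(cam,uv)] -> world point
    A=[];b=[]
    from scipy.optimize import least_squares
    r=least_squares(lambda p:np.concatenate([proj(c,p)[0]-uv for c,uv in obs]),[.5,0,.05])
    return r.x,r.fun
top=dict(np.load("top.npz")) if __import__("os").path.exists("top.npz") else None
scene=dict(np.load("scene.npz")) if top else None
tc=lambda u,v:np.array([(u+.5)/6-.5+160,(v+.5)/6-.5+145])
sc=lambda u,v:np.array([(u+.5)/5-.5+218,(v+.5)/5-.5+180])
E
cat > fit.py <<'E'
from h import *
from scipy.optimize import least_squares
S=[((200,-105,12),tc(608,46),top),((-60,-105,12),tc(747,488),top),((-60,225,12),np.array([297.5/1.5625-.5,397.5/1.5625-.5]),top),
((155,0,130),tc(440,126),top),((200,-105,12),sc(20,270),scene),((-60,225,12),sc(628,242),scene),((-60,-105,12),sc(235,12),scene),((200,225,12),sc(430,545),scene),
((155,0,130),sc(182,228),scene)]
ca,sa=np.cos(np.radians(25)),np.sin(np.radians(25))
for sx,sy,t,s in((1,1,(38,205),None),(1,-1,(248,137),(300,335)),(-1,1,(120,418),(528,338)),(-1,-1,(313,355),(388,248))):
    P=(120+sx*60*ca,155+sy*58,95+sx*60*sa)
    S.append((P,tc(*t),top)); 
    if s: S.append((P,sc(*s),scene))
def W(p,P): return R.from_euler("z",p[2]).apply(np.array(P)/1e3)+[p[0],p[1],p[3]]
r=least_squares(lambda p:np.concatenate([proj(c,W(p,P))[0]-uv for P,uv,c in S]),[.65,0,.2,0],loss="soft_l1")
if __name__=="__main__":
    print("stand x y yaw z",r.x.round(4))
    for P,uv,c in S: print(np.round(P),"top" if c is top else "scn",(proj(c,W(r.x,P))[0]-uv).round(2))
    print("tri fin",tri([(top,tc(440,126)),(scene,sc(182,228))]))
    print("tri plate far-right",tri([(top,tc(608,46)),(scene,sc(20,270))]))
    print("model fin",W(r.x,(155,0,130)),"knob grip",W(r.x,(120-30*sa,155,95+30*ca)))
    np.save("stand.npy",r.x)
E
python3 fit.py
```

```text
stand x y yaw z [ 0.5118  0.0026  0.2704 -0.0037]
[ 200 -105   12] top [ 0.14 -0.55]
[ -60 -105   12] top [ 0.39 -0.53]
[-60 225  12] top [-2.54  1.4 ]
[155   0 130] top [ 0.04 -0.48]
[ 200 -105   12] scn [-0.96  0.09]
[-60 225  12] scn [0.23 0.89]
[ -60 -105   12] scn [0.02 0.01]
[200 225  12] scn [-0.57  0.62]
[155   0 130] scn [-0.83 -1.01]
[174. 213. 120.] top [-1.05  1.06]
[174.  97. 120.] top [0.29 1.55]
[174.  97. 120.] scn [-2.24  0.37]
[ 66. 213.  70.] top [-2.25  1.08]
[ 66. 213.  70.] scn [1.1  0.38]
[66. 97. 70.] top [0.96 0.86]
[66. 97. 70.] scn [-1.71 -0.8 ]
tri fin (array([0.6602063 , 0.0453012 , 0.12077577]), array([-0.25811471,  0.23157606, -0.341894  , -0.07815261]))
tri plate far-right (array([ 0.73019788, -0.04403521,  0.0080876 ]), array([-0.15735657,  0.14977717, -0.21291871, -0.05332897]))
model fin [0.66112454 0.04404968 0.1262855 ] knob grip [0.57377154 0.18067947 0.11847473]
```

The fit agrees with the text: triangulated fin top 121 mm against 130, plate 8 against 12 mm, and residuals of about 1 px (3 mm). The tool can't be leaned, so I'll grip the fin across its 50 mm width. Then the closing line is parallel to the hinge and the fin can pivot between the pads.

```bash
cat >> h.py <<'E'
def plan(targets,pose=None):
    """targets: list of (xyz, yaw or None, rows); tool down, yaw=direction of tool y in world (mod pi). prints rows"""
    s=state(); p=np.array(s["ee_pos"]) if pose is None else np.array(pose[0]); Q=R.from_rotvec(s["ee_rot"]) if pose is None else pose[1]
    out=[]
    for xyz,yaw,n in targets:
        y=Q.apply([0,1,0]); cur=np.arctan2(y[1],y[0])
        d=0 if yaw is None else -((yaw-cur+np.pi/2)%np.pi-np.pi/2)  # tool z is down: positive roll lowers yaw
        dp=(np.array(xyz)-p)/n; p=np.array(xyz)
        for i in range(n):
            t=np.append(Q.inv().apply(dp)/.04,d/n/(np.pi/2)); out.append(np.round(t,3)); Q=Q*R.from_rotvec([0,0,d/n])
    out+= [np.zeros(4)]*(-len(out)%10)
    for i in range(0,len(out),10): print("; ".join(" ".join(f"{v:g}" for v in t+0) for t in out[i:i+10]))
    return p,Q
def show():
    s=state(); Q=R.from_rotvec(s["ee_rot"]); y=Q.apply([0,1,0]); print("t",round(float(s["t"]),2),"p",np.round(s["ee_pos"],4),"yaw_y",round(np.arctan2(y[1],y[0]),3),"z",Q.apply([0,0,1]).round(3),"F",np.round(s["force"],1),"grip",s["grip_width"],s["grasp_force"],"q",np.round(s["joint_pos"],2))
E
python3 - <<'E'
from h import *
show(); yaw=.2704+np.pi/2
plan([((.6595,.0435,.256),yaw,24),((.6595,.0435,.20),None,4),((.6595,.0435,.20),None,2)])
E
```

```text
t 0.1 p [ 0.1785 -0.5987  0.2556] yaw_y -1.281 z [-0.     0.001 -1.   ] F [ 0.2 -0.2 -0.5] grip 0.9947834476284335 0.0 q [ 1.26  0.33 -0.06  1.46  0.02  1.35 -0.09]
0.671 -0.498 0 0.001; 0.671 -0.498 0 0.001; 0.671 -0.499 0 0.001; 0.67 -0.499 0 0.001; 0.67 -0.5 0 0.001; 0.669 -0.501 0 0.001; 0.669 -0.501 0 0.001; 0.668 -0.502 0 0.001; 0.668 -0.502 0 0.001; 0.668 -0.503 0 0.001
0.667 -0.503 0 0.001; 0.667 -0.504 0 0.001; 0.666 -0.504 0 0.001; 0.666 -0.505 0 0.001; 0.666 -0.505 0 0.001; 0.665 -0.506 0 0.001; 0.665 -0.506 0 0.001; 0.664 -0.507 0 0.001; 0.664 -0.508 0 0.001; 0.664 -0.508 0 0.001
0.663 -0.509 0 0.001; 0.663 -0.509 0 0.001; 0.662 -0.51 0 0.001; 0.662 -0.51 0 0.001; 0 0 0.35 0; 0 0 0.35 0; 0 0 0.35 0; 0 0 0.35 0; 0 0 0 0; 0 0 0 0
```

Run:
```python
from h import *
f=lambda u,v:np.array([u,v])/1.5625
for t,s in(((778,495),(360,62)),((752,369),(292,103)),((665,507),(410,97)),((634,271),(276,176)),((628,382),(347,135))): print(tri([(top,f(*t)),(scene,f(*s))]))
```

```text
(array([ 0.18975096, -0.70877887,  0.13830414]), array([-0.26901339,  0.28003485, -0.55680692, -0.15819728]))
(array([ 0.42255392, -0.69080447,  0.13171242]), array([-0.05762945,  0.0647614 , -0.11330344, -0.03549812]))
(array([ 0.17762118, -0.49774733,  0.14740842]), array([ 0.45672273, -0.43569182,  0.87133726,  0.21896277]))
(array([ 0.61018493, -0.46734393,  0.16767524]), array([-0.53392618,  0.59568687, -0.92854911, -0.28834595]))
(array([ 0.40780944, -0.43878351,  0.18964279]), array([ 1.81185873, -1.85001634,  3.25513986,  0.90104682]))
```

The open box is about 0.14 m tall and the bottle 0.17 m. Both are under the path, where the tips travel at 0.23 m.

>>> send_rows(
  moves="0.67 -0.5 0 0; 0.67 -0.5 0 0; 0.67 -0.5 0 0; 0.67 -0.5 0 0; 0.67 -0.5 0 0; 0.67 -0.5 0 0; 0.67 -0.5 0 0; 0.67 -0.5 0 0; 0.67 -0.5 0 0; 0.67 -0.5 0 0",
  jaw=1,
  grip_force=50,
)

```text
t: 0.93
ee_pos: [0.3788, -0.3292, 0.2561]
ee_rot: [-3.109, -0.453, 0.0]
force: [0.2, -0.4, -0.2]
grip_width: 1.005
grasp_force: 0.0
```

>>> send_rows(
  moves="0.67 -0.5 0 0; 0.67 -0.5 0 0; 0.67 -0.5 0 0; 0.67 -0.5 0 0; 0.67 -0.5 0 0; 0.67 -0.5 0 0; 0.67 -0.5 0 0; 0.67 -0.5 0 0; 0.67 -0.5 0 0; 0.67 -0.5 0 0",
)

```text
t: 1.77
ee_pos: [0.5785, -0.0611, 0.256]
ee_rot: [3.109, 0.453, -0.001]
force: [0.6, -0.6, 0.1]
grip_width: 1.004
grasp_force: 0.0
```

Run:
```python
from h import *
show(); yaw=.2704+np.pi/2
plan([((.6595,.0435,.256),yaw,5),((.6595,.0435,.19),None,4),((.6595,.0435,.19),None,1)])
```

```text
t 1.77 p [ 0.5785 -0.0611  0.256 ] yaw_y -1.281 z [-0. -0. -1.] F [ 0.6 -0.6  0.1] grip 1.0038443451154984 0.0 q [ 0.49  0.29 -0.56  1.56  0.15  1.34 -1.37]
0.537 -0.386 0 0.002; 0.536 -0.388 0 0.002; 0.534 -0.39 0 0.002; 0.533 -0.392 0 0.002; 0.531 -0.394 0 0.002; 0 0 0.412 0; 0 0 0.412 0; 0 0 0.412 0; 0 0 0.412 0; 0 0 0 0
```

>>> send_rows(
  moves="0.537 -0.386 0 0.002; 0.536 -0.388 0 0.002; 0.534 -0.39 0 0.002; 0.533 -0.392 0 0.002; 0.531 -0.394 0 0.002; 0 0 0.412 0; 0 0 0.412 0; 0 0 0.412 0; 0 0 0.412 0; 0 0 0 0",
)

```text
t: 2.6
ee_pos: [0.657, 0.0419, 0.1863]
ee_rot: [-3.112, -0.429, 0.009]
force: [-0.8, -0.7, -0.8]
grip_width: 0.999
grasp_force: 0.0
```

Run:
```python
from h import *
show()
ims=[]
for n,(x0,y0,w,h) in dict(top=(190,130,80,90),scene=(215,160,80,90)).items():
    c=capture(n); ims.append(cv2.resize(c["image"][y0:y0+h,x0:x0+w,::-1],None,fx=5,fy=5,interpolation=cv2.INTER_CUBIC))
cv2.imwrite("pics/a1.png",np.hstack(ims))
```

```text
t 2.6 p [0.657  0.0419 0.1863] yaw_y -1.297 z [-0.006 -0.001 -1.   ] F [-0.8 -0.7 -0.8] grip 0.9990579226640209 0.0 q [ 0.27  0.51 -0.56  1.42  0.27  1.29 -1.61]
```

View pics/a1.png

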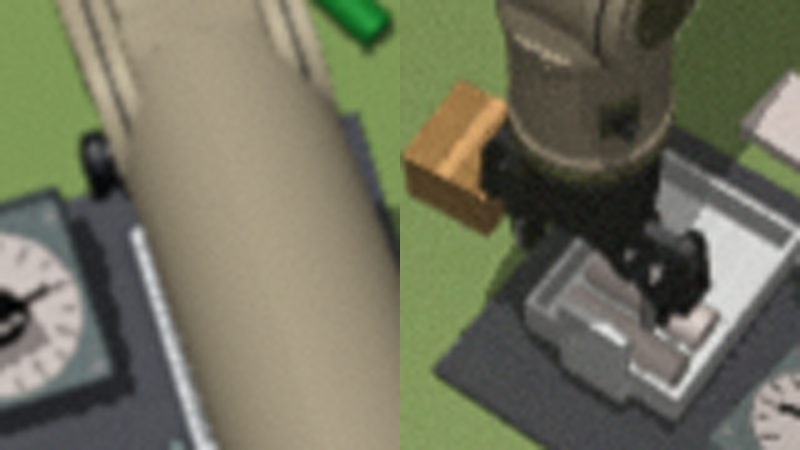

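Run:
```python
from h import *
from fit import W,r
s=state();Q=R.from_rotvec(s["ee_rot"])
for n,P in [("tip -y",Q.apply([0,-.05,.012])+s["ee_pos"]),("tip +y",Q.apply([0,.05,.012])+s["ee_pos"]),("fin0",W(r.x,(155,25,130))),("fin1",W(r.x,(155,-25,130))),("tcp",np.array(s["ee_pos"]))]:
    q=proj(scene,P)[0]; print(n,P.round(3),((q-[215,160]+.5)*5+[400,0]).round())
plan([((.661,.044,.17),r.x[2]+np.pi/2,3),((.661,.044,.118),None,5),((.661,.044,.118),None,2)])
```

```text
tip -y [0.645 0.09  0.178] [663. 322.]
tip +y [ 0.672 -0.006  0.178] [527. 237.]
fin0 [0.654 0.068 0.126] [626. 345.]
fin1 [0.668 0.02  0.126] [561. 303.]
tcp [0.658 0.042 0.19 ] [594. 269.]
0.025 -0.009 0.167 0.001; 0.025 -0.009 0.167 0.001; 0.025 -0.009 0.167 0.001; 0 0 0.26 0; 0 0 0.26 0; 0 0 0.26 0; 0 0 0.26 0; 0 0 0.26 0; 0 0 0 0; 0 0 0 0
```

The scene crop shows the +y fingertip at (663,318), where it was predicted. The fin's top edge at about (555-627, 300-342) also matches. So I descend and close.

>>> send_rows(
  moves="0.025 -0.009 0.167 0.001; 0.025 -0.009 0.167 0.001; 0.025 -0.009 0.167 0.001; 0 0 0.26 0; 0 0 0.26 0; 0 0 0.26 0; 0 0 0.26 0; 0 0 0.26 0; 0 0 0 0; 0 0 0 0",
)

```text
t: 3.53
ee_pos: [0.661, 0.0441, 0.1175]
ee_rot: [-3.113, -0.422, 0.002]
force: [-0.4, 0.1, 0.7]
grip_width: 0.999
grasp_force: 0.0
```

>>> send_rows(
  moves="0 0 0 0; 0 0 0 0; 0 0 0 0; 0 0 0 0; 0 0 0 0; 0 0 0 0; 0 0 0 0; 0 0 0 0; 0 0 0 0; 0 0 0 0",
  jaw=-1,
  grip_force=50,
)

```text
t: 4.37
ee_pos: [0.6614, 0.0454, 0.1196]
ee_rot: [-3.112, -0.423, -0.002]
force: [-2.6, 1.9, 5.6]
grip_width: 0.576
grasp_force: 52.8
```

```bash
cat > arc.py <<'E'
from h import *
# arc about hinge: pivot now at tray (155,69..): rows from th0 to th1 (deg), commanded relative in tool axes
def arc(p0,Q,ths):
    st=np.load("stand.npy"); H=np.array([st[0],st[1],.045]); ex=np.array([np.cos(st[2]),np.sin(st[2]),0])
    rx=.155; rz=p0[2]-.006-.045
    f=lambda t:ex*(rx*np.cos(t)-rz*np.sin(t))+np.array([0,0,rx*np.sin(t)+rz*np.cos(t)])
    out=[]
    for a,b in zip(ths[:-1],ths[1:]): out.append(Q.inv().apply(f(np.radians(b))-f(np.radians(a)))/.04)
    for i in range(0,len(out),10): print("; ".join("%.3f %.3f %.3f 0"%tuple(o) for o in out[i:i+10]))
E
python3 - <<'E'
from arc import *
show(); s=state()
arc(s["ee_pos"],R.from_rotvec(s["ee_rot"]),30*(1-np.cos(np.linspace(0,np.pi,31)))/2)
E
```

```text
t 4.37 p [0.6614 0.0454 0.1196] yaw_y -1.301 z [ 0.001  0.001 -1.   ] F [-2.6  1.9  5.6] grip 0.5757854084125695 52.818392515182495 q [ 0.26  0.57 -0.54  1.48  0.31  1.17 -1.64]
-0.002 -0.000 -0.006 0; -0.007 -0.000 -0.017 0; -0.012 -0.000 -0.027 0; -0.017 -0.000 -0.038 0; -0.023 -0.000 -0.048 0; -0.028 -0.000 -0.057 0; -0.033 -0.000 -0.065 0; -0.039 -0.000 -0.072 0; -0.044 -0.000 -0.079 0; -0.050 -0.000 -0.084 0
-0.055 -0.000 -0.088 0; -0.060 -0.000 -0.090 0; -0.064 -0.000 -0.092 0; -0.068 -0.000 -0.092 0; -0.071 -0.000 -0.091 0; -0.074 -0.000 -0.089 0; -0.075 -0.000 -0.086 0; -0.076 -0.000 -0.082 0; -0.076 -0.000 -0.078 0; -0.074 -0.000 -0.072 0
-0.071 -0.000 -0.066 0; -0.067 -0.000 -0.060 0; -0.062 -0.000 -0.053 0; -0.056 -0.000 -0.047 0; -0.049 -0.000 -0.039 0; -0.042 -0.000 -0.032 0; -0.033 -0.000 -0.025 0; -0.024 -0.000 -0.018 0; -0.015 -0.000 -0.011 0; -0.005 -0.000 -0.004 0
```

The jaw stopped at 49 mm, which matches the fin's width. I start tipping and check along the way.

>>> send_rows(
  moves="-0.002 0 -0.006 0; -0.007 0 -0.017 0; -0.012 0 -0.027 0; -0.017 0 -0.038 0; -0.023 0 -0.048 0; -0.028 0 -0.057 0; -0.033 0 -0.065 0; -0.039 0 -0.072 0; -0.044 0 -0.079 0; -0.05 0 -0.084 0",
)

```text
t: 5.2
ee_pos: [0.6516, 0.0425, 0.1377]
ee_rot: [-3.112, -0.423, -0.001]
force: [3.8, 4.2, -6.7]
grip_width: 0.573
grasp_force: 52.6
```

>>> send_rows(
  moves="-0.055 0 -0.088 0; -0.06 0 -0.09 0; -0.064 0 -0.092 0; -0.068 0 -0.092 0; -0.071 0 -0.091 0; -0.074 0 -0.089 0; -0.075 0 -0.086 0; -0.076 0 -0.082 0; -0.076 0 -0.078 0; -0.074 0 -0.072 0",
)

```text
t: 6.03
ee_pos: [0.6241, 0.0347, 0.1719]
ee_rot: [-3.112, -0.423, 0.002]
force: [-2.3, 5.2, -7.5]
grip_width: 0.576
grasp_force: 53.1
```

Run:
```python
from arc import *
show()
ims=[]
for n,(x0,y0,w,h) in dict(top=(160,140,80,90),scene=(230,160,80,90)).items():
    c=capture(n); ims.append(cv2.resize(c["image"][y0:y0+h,x0:x0+w,::-1],None,fx=5,fy=5,interpolation=cv2.INTER_CUBIC))
cv2.imwrite("pics/a2.png",np.hstack(ims))
```

```text
t 6.03 p [0.6241 0.0347 0.1719] yaw_y -1.301 z [-0.001  0.001 -1.   ] F [-2.3  5.2 -7.5] grip 0.5757999009909169 53.1058806180954 q [ 0.31  0.45 -0.57  1.54  0.25  1.23 -1.6 ]
```

View pics/a2.png

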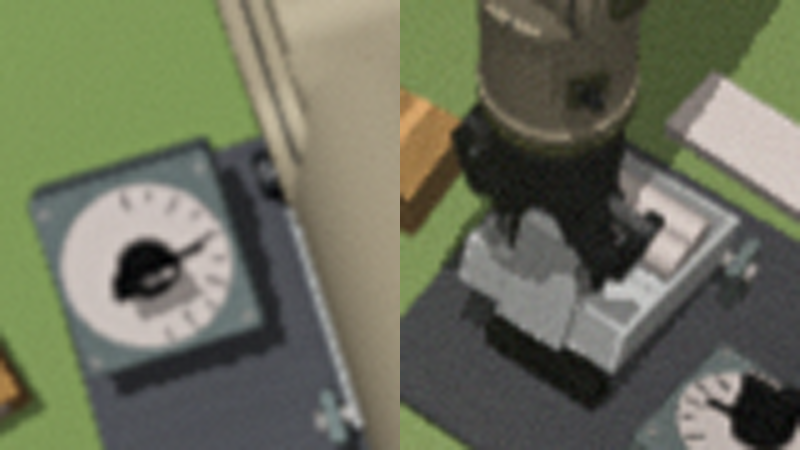

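At about 21.5° both rods, at about (680,225), have already rolled to the hinge side. The pointer at (185,250) is still near its old reading. I carry on to 30° and hold.

>>> send_rows(
  moves="-0.071 0 -0.066 0; -0.067 0 -0.06 0; -0.062 0 -0.053 0; -0.056 0 -0.047 0; -0.049 0 -0.039 0; -0.042 0 -0.032 0; -0.033 0 -0.025 0; -0.024 0 -0.018 0; -0.015 0 -0.011 0; -0.005 0 -0.004 0",
)

```text
t: 6.97
ee_pos: [0.6078, 0.0301, 0.186]
ee_rot: [-3.112, -0.423, 0.002]
force: [-0.7, 4.6, -8.1]
grip_width: 0.579
grasp_force: 53.9
```

Run:
```python
from arc import *
show()
ims=[]
for n,(x0,y0,w,h) in dict(top=(160,150,60,60),scene=(235,160,90,90)).items():
    c=capture(n); ims.append(cv2.resize(c["image"][y0:y0+h,x0:x0+w,::-1],(400,400),interpolation=cv2.INTER_CUBIC))
cv2.imwrite("pics/a3.png",np.hstack(ims))
```

```text
t 6.97 p [0.6078 0.0301 0.186 ] yaw_y -1.301 z [-0.001  0.001 -1.   ] F [-0.7  4.6 -8.1] grip 0.5788386321551429 53.86779248714447 q [ 0.33  0.4  -0.58  1.57  0.23  1.24 -1.59]
```

View pics/a3.png

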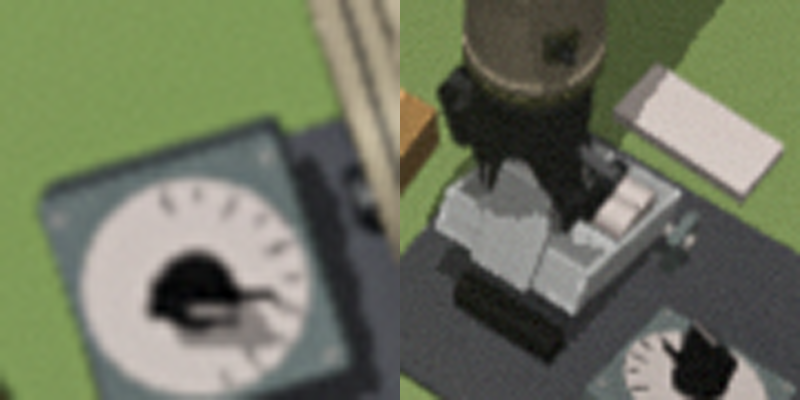

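The pointer at (275,296) reads about 110-112°, so the tilt is roughly 28°, and the arm pose gives about 29°. I add about 1.3° and hold for over a second.

>>> send_rows(
  moves="-0.025 0 -0.02 0; -0.03 0 -0.025 0; -0.02 0 -0.015 0; 0 0 0 0; 0 0 0 0; 0 0 0 0; 0 0 0 0; 0 0 0 0; 0 0 0 0; 0 0 0 0",
)

```text
t: 7.9
ee_pos: [0.6048, 0.0292, 0.1883]
ee_rot: [-3.112, -0.423, 0.003]
force: [0.0, 4.7, -9.3]
grip_width: 0.576
grasp_force: 53.6
```

>>> send_rows(
  moves="0 0 0 0; 0 0 0 0; 0 0 0 0; 0 0 0 0; 0 0 0 0; 0 0 0 0; 0 0 0 0; 0 0 0 0; 0 0 0 0; 0 0 0 0",
)

```text
t: 8.73
ee_pos: [0.6048, 0.0292, 0.1883]
ee_rot: [-3.112, -0.423, 0.003]
force: [-0.4, 5.6, -8.5]
grip_width: 0.576
grasp_force: 53.6
```

Run:
```python
from arc import *
show(); s=state()
from fit import W,r
c=capture("top"); np.savez("up.npz",**c)
# predicted needle tip for peak angles, relative to dial centre, vs darkness along ring
ca,sa=np.cos(np.radians(25)),np.sin(np.radians(25)); g=c["image"].mean(2)
best=[]
for rad in (24,26,28,30):
  v=[]
  for a in np.radians(np.arange(-10,150,3)):
    u,w=rad*np.cos(a),-rad*np.sin(a)   # upslope, stand y (clockwise = toward -y)
    P=W(r.x,(120+u*ca-0*sa,155+w,95+u*sa)); q=proj(c,P)[0]
    v.append(cv2.getRectSubPix(g.astype(np.float32),(1,1),(float(q[0]),float(q[1])))[0,0])
  print(rad,np.array(v).astype(int))
Q=R.from_rotvec(s["ee_rot"]); p0=np.array([.6614,.0454,.1196])
arc(p0,Q,30*(1+np.cos(np.linspace(0,np.pi,31)))/2)
```

```text
t 8.73 p [0.6048 0.0292 0.1883] yaw_y -1.301 z [-0.002  0.    -1.   ] F [-0.4  5.6 -8.5] grip 0.5763241878521075 53.612884283065796 q [ 0.34  0.4  -0.58  1.58  0.23  1.24 -1.58]
24 [197 196 195 194 194 195 196 197 198 198 198 198 197 196 195 195 196 196
 196 196 196 196 196 196 196 196 196 196 196 196 196 196 196 196 196 196
 196 195 196 189 181 167 138 109  90  78  66  79  91  99 104 111 120 113]
26 [195 194 194 193 193 194 195 195 196 196 196 195 195 195 195 195 196 195
 195 195 195 196 195 194 194 195 195 195 195 195 195 195 195 194 194 195
 196 197 198 194 188 172 140 110  94  79  83 100 114 117 122 126 121 113]
28 [193 193 193 193 193 193 194 195 195 195 195 194 195 195 195 195 194 194
 194 194 195 194 193 193 194 195 195 194 194 193 194 194 195 194 194 195
 195 197 198 196 191 172 138 109  90  74  98 120 128 129 131 128 124 120]
30 [193 192 193 194 194 194 194 194 195 195 195 194 195 196 194 192 192 192
 193 194 194 194 193 194 194 194 194 193 193 193 193 193 194 194 194 195
 195 196 197 194 189 166 132 104  82  82 113 138 141 142 135 130 126 124]
0.005 0.000 0.004 0; 0.015 0.000 0.011 0; 0.024 0.000 0.018 0; 0.033 0.000 0.025 0; 0.042 0.000 0.032 0; 0.050 0.000 0.039 0; 0.056 0.000 0.046 0; 0.062 0.000 0.053 0; 0.067 0.000 0.060 0; 0.071 0.000 0.066 0
0.074 0.000 0.072 0; 0.076 0.000 0.078 0; 0.076 0.000 0.082 0; 0.076 0.000 0.086 0; 0.074 0.000 0.089 0; 0.072 0.000 0.091 0; 0.068 0.000 0.092 0; 0.064 0.000 0.092 0; 0.060 0.000 0.090 0; 0.055 0.000 0.088 0
0.050 0.000 0.084 0; 0.044 0.000 0.079 0; 0.039 0.000 0.072 0; 0.034 0.000 0.065 0; 0.028 0.000 0.057 0; 0.023 0.000 0.048 0; 0.018 0.000 0.038 0; 0.012 0.000 0.027 0; 0.007 0.000 0.017 0; 0.002 0.000 0.006 0
```

The ring scan puts the pointer at about 123°, so the tilt is about 30.5°, and it has been held for more than 1.5 s. I lower it along the reversed arc.

>>> send_rows(
  moves="0.015 0 0.012 0; 0.03 0 0.025 0; 0.04 0 0.03 0; 0.048 0 0.036 0; 0.055 0 0.042 0; 0.06 0 0.047 0; 0.06 0 0.049 0; 0.062 0 0.053 0; 0.067 0 0.06 0; 0.071 0 0.066 0",
)

```text
t: 9.62
ee_pos: [0.6243, 0.0348, 0.1722]
ee_rot: [-3.113, -0.423, 0.003]
force: [-4.0, 5.5, -1.3]
grip_width: 0.576
grasp_force: 54.7
```

>>> send_rows(
  moves="0.074 0 0.072 0; 0.076 0 0.078 0; 0.076 0 0.082 0; 0.076 0 0.086 0; 0.074 0 0.089 0; 0.072 0 0.091 0; 0.068 0 0.092 0; 0.064 0 0.092 0; 0.06 0 0.09 0; 0.055 0 0.088 0",
)

```text
t: 10.45
ee_pos: [0.6518, 0.0426, 0.1383]
ee_rot: [-3.112, -0.423, 0.0]
force: [-1.5, 4.7, 1.0]
grip_width: 0.575
grasp_force: 54.8
```

>>> send_rows(
  moves="0.05 0 0.084 0; 0.044 0 0.079 0; 0.039 0 0.072 0; 0.034 0 0.065 0; 0.028 0 0.057 0; 0.023 0 0.048 0; 0.018 0 0.038 0; 0.012 0 0.027 0; 0.007 0 0.017 0; 0.002 0 0.006 0",
)

```text
t: 11.28
ee_pos: [0.661, 0.0452, 0.1212]
ee_rot: [3.113, 0.423, -0.002]
force: [-15.8, 3.1, 25.1]
grip_width: 0.577
grasp_force: 57.7
```

Run:
```python
from h import *
show()
```

```text
t 11.28 p [0.661  0.0452 0.1212] yaw_y -1.301 z [-0.001 -0.    -1.   ] F [-15.8   3.1  25.1] grip 0.5769735490980882 57.66158938407898 q [ 0.26  0.57 -0.54  1.48  0.31  1.18 -1.64]
```

The 25 N upward reaction shows the tray is on its rest. Now I release and rise.

>>> send_rows(
  moves="0 0 0 0; 0 0 0 0; 0 0 0 0; 0 0 0 0; 0 0 0 0; 0 0 0 0; 0 0 -0.2 0; 0 0 -0.5 0; 0 0 -0.8 0; 0 0 -0.8 0",
  jaw=1,
)

```text
t: 12.12
ee_pos: [0.6613, 0.0442, 0.2111]
ee_rot: [-3.113, -0.422, 0.003]
force: [0.2, 0.3, -0.6]
grip_width: 1.001
grasp_force: 0.0
```

>>> send_rows(
  moves="0 0.6 -0.5 0; 0 0.7 0 0; 0 0.7 0 0; 0 0.7 0 0; 0 0.7 0 0; 0 0.7 0 0; 0 0.7 0 0; 0 0.5 0 0; 0 0 0 0; 0 0 0 0",
  jaw=-1,
)

```text
t: 12.95
ee_pos: [0.7182, -0.1616, 0.2302]
ee_rot: [3.114, 0.418, -0.0]
force: [0.3, 0.4, 0.2]
grip_width: -0.003
grasp_force: 0.0
```

Run:
```python
from h import *
show()
ims=[]
for n,(x0,y0,w,h) in dict(top=(160,150,80,100),scene=(260,185,80,100)).items():
    c=capture(n); np.savez(n+"2.npz",**c); ims.append(cv2.resize(c["image"][y0:y0+h,x0:x0+w,::-1],(400,500),interpolation=cv2.INTER_CUBIC))
cv2.imwrite("pics/a4.png",np.hstack(ims))
```

```text
t 12.95 p [ 0.7182 -0.1616  0.2302] yaw_y -1.304 z [-0. -0. -1.] F [0.3 0.4 0.2] grip -0.002942437005877576 0.0 q [ 0.44  0.64 -0.49  1.12  0.29  1.44 -1.3 ]
```

View pics/a4.png

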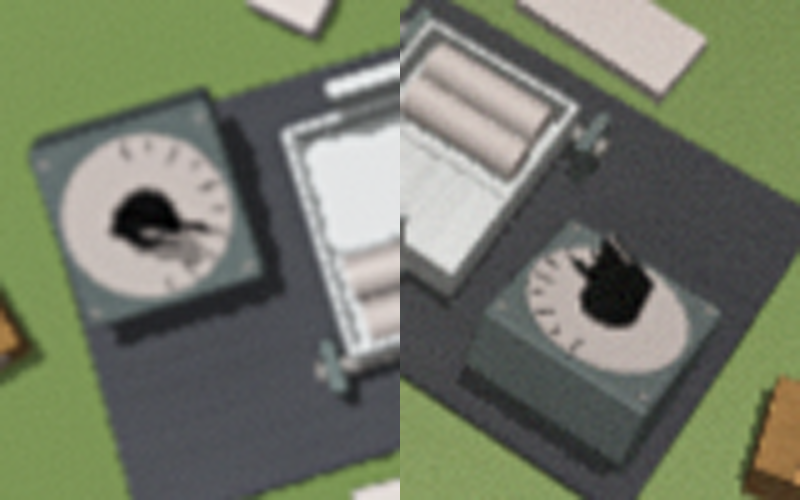

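The tray is level with both rods against the near lip, at scene (455-520, 60-150). The pointer is at about 120° in the top view, at (205,228). Because the knob leans 25° and the tool stays vertical, I'll push the nose side of the bar with shut fingers. The path goes counter-clockwise around the knob axis to the stop, turning the tool with it.

```bash
cat > knob.py <<'E'
from h import *
st=np.load("stand.npy"); st[3]=0
ca,sa=np.cos(np.radians(25)),np.sin(np.radians(25))
def tcp(deg,clear=0,depth=.016,rad=.016,half=.011,lo=-20):
    """TCP xyz & tool-y yaw for the shut fingers' side touching the bar's clockwise face at pointer angle deg"""
    f=np.radians(deg); eu=np.array([ca,0,sa]); ey=np.array([0,1.,0]); n=np.array([-sa,0,ca])
    d=np.cos(f)*eu-np.sin(f)*ey; m=-np.sin(f)*eu-np.cos(f)*ey; mh=m*[1,1,0]; mh/=np.linalg.norm(mh)
    P=np.array([.120,.155,.095])+.042*n+rad*d+.006*m+(half+clear)*mh
    P[2]=.095+.042*ca+rad*sa*np.cos(f)-depth+.025
    push=max(np.arctan2(-mh[1],-mh[0]),np.radians(lo))
    return R.from_euler("z",st[2]).apply(P)+[st[0],st[1],0], st[2]+push-np.pi/2
E
python3 - <<'E'
from knob import *
for a in(120,90,45,0): print(a,tcp(a))
p,y=tcp(122,.012); hi=np.append(p[:2],.225)
plan([(hi,y,16),(p,None,4)])
E
```

```text
120 (array([0.54974042, 0.16888471, 0.13868398]), np.float64(-1.6494346501014001))
90 (array([0.55731829, 0.1595149 , 0.14206493]), np.float64(-1.3003687997025342))
45 (array([0.57427475, 0.15621791, 0.14684631]), np.float64(-0.4658616296231495))
0 (array([0.58739979, 0.16681633, 0.14882682]), np.float64(0.2704275270923624))
-0.133 -0.576 0.009 0.014; -0.145 -0.573 0.009 0.014; -0.158 -0.569 0.009 0.014; -0.17 -0.566 0.009 0.014; -0.182 -0.562 0.009 0.014; -0.194 -0.558 0.009 0.014; -0.207 -0.553 0.009 0.014; -0.219 -0.549 0.009 0.014; -0.231 -0.544 0.009 0.014; -0.242 -0.539 0.009 0.014
-0.254 -0.533 0.009 0.014; -0.266 -0.528 0.009 0.014; -0.277 -0.522 0.009 0.014; -0.288 -0.516 0.009 0.014; -0.3 -0.509 0.009 0.014; -0.311 -0.502 0.009 0.014; 0 0 0.541 0; 0 0 0.541 0; 0 0 0.541 0; 0 0 0.541 0
```

>>> send_rows(
  moves="-0.133 -0.576 0.009 0.014; -0.145 -0.573 0.009 0.014; -0.158 -0.569 0.009 0.014; -0.17 -0.566 0.009 0.014; -0.182 -0.562 0.009 0.014; -0.194 -0.558 0.009 0.014; -0.207 -0.553 0.009 0.014; -0.219 -0.549 0.009 0.014; -0.231 -0.544 0.009 0.014; -0.242 -0.539 0.009 0.014",
)

```text
t: 13.88
ee_pos: [0.6047, 0.0504, 0.2271]
ee_rot: [3.14, 0.08, 0.001]
force: [0.1, 1.5, -0.3]
grip_width: -0.0
grasp_force: 0.0
```

>>> send_rows(
  moves="-0.254 -0.533 0.009 0.014; -0.266 -0.528 0.009 0.014; -0.277 -0.522 0.009 0.014; -0.288 -0.516 0.009 0.014; -0.3 -0.509 0.009 0.014; -0.311 -0.502 0.009 0.014; 0 0 0.4 0; 0 0 0.4 0; 0 0 0.2 0; 0 0 0 0",
)

```text
t: 14.72
ee_pos: [0.5373, 0.1731, 0.1829]
ee_rot: [3.138, -0.127, -0.004]
force: [-0.3, 0.3, -0.6]
grip_width: 0.003
grasp_force: 0.0
```

Run:
```python
from knob import *
show()
p,y=tcp(122,.012); print(p,y)
ims=[]
for n,(x0,y0,w,h) in dict(top=(160,150,60,75),scene=(270,180,80,100)).items():
    c=capture(n); ims.append(cv2.resize(c["image"][y0:y0+h,x0:x0+w,::-1],(400,500),interpolation=cv2.INTER_CUBIC))
cv2.imwrite("pics/a5.png",np.hstack(ims))
```

```text
t 14.72 p [0.5373 0.1731 0.1829] yaw_y -1.652 z [-0.003 -0.001 -1.   ] F [-0.3  0.3 -0.6] grip 0.002507888050637902 0.0 q [ 0.13  0.32 -0.62  1.69  0.19  1.2  -2.19]
[0.5380758  0.17355069 0.13848167] -1.6494346501014001
```

View pics/a5.png

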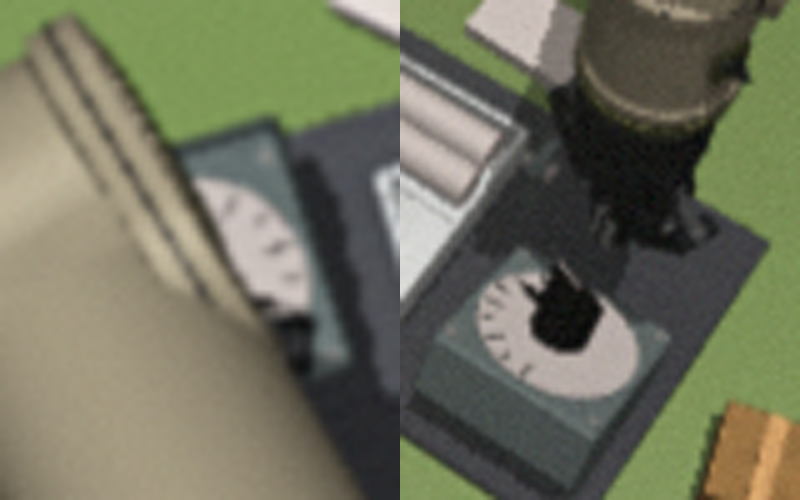

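The shut fingers, at scene (640,240), hang just downslope of the knob at (565,310) as planned. Nothing is touching. Next comes the descent and the sweep.

Run:
```python
from knob import *
s=state();p,y=tcp(122,.012)
T=[(p,y,4)]
q,y=tcp(118); T.append((q,y,6))
T+= [(*tcp(a),1) for a in np.arange(114,-9,-4)]
plan(T)
```

```text
-0.004 -0.003 0.29 -0.001; -0.004 -0.003 0.29 -0.001; -0.004 -0.003 0.29 -0.001; -0.004 -0.003 0.29 -0.001; 0.052 0.018 -0.002 0; 0.052 0.018 -0.002 0; 0.052 0.018 -0.002 0; 0.052 0.018 -0.002 0; 0.052 0.018 -0.002 0; 0.052 0.018 -0.002 0
0.022 0.034 -0.011 0; 0.024 0.033 -0.011 0; 0.026 0.031 -0.011 -0.027; 0.027 0.03 -0.011 -0.048; 0.027 0.03 -0.012 -0.049; 0.027 0.031 -0.012 -0.049; 0.027 0.031 -0.012 -0.049; 0.026 0.031 -0.012 -0.049; 0.026 0.031 -0.012 -0.049; 0.026 0.03 -0.012 -0.049
0.026 0.03 -0.011 -0.048; 0.026 0.03 -0.011 -0.048; 0.026 0.03 -0.011 -0.048; 0.026 0.03 -0.011 -0.047; 0.026 0.029 -0.01 -0.047; 0.026 0.029 -0.01 -0.046; 0.026 0.029 -0.009 -0.045; 0.027 0.028 -0.009 -0.045; 0.027 0.028 -0.008 -0.044; 0.027 0.028 -0.008 -0.043
0.027 0.027 -0.007 -0.043; 0.027 0.027 -0.006 -0.042; 0.027 0.027 -0.006 -0.042; 0.028 0.027 -0.005 -0.042; 0.028 0.026 -0.004 -0.041; 0.028 0.026 -0.003 -0.041; 0.028 0.026 -0.002 -0.041; 0.028 0.026 -0.002 -0.04; 0.029 0.026 -0.001 -0.04; 0.029 0.026 0 -0.04
0.029 0.026 0.001 -0.04; 0 0 0 0; 0 0 0 0; 0 0 0 0; 0 0 0 0; 0 0 0 0; 0 0 0 0; 0 0 0 0; 0 0 0 0; 0 0 0 0
```

>>> send_rows(
  moves="-0.004 -0.003 0.29 0; -0.004 -0.003 0.29 0; -0.004 -0.003 0.29 0; -0.004 -0.003 0.29 0; 0.052 0.018 0 0; 0.052 0.018 0 0; 0.052 0.018 0 0; 0.052 0.018 0 0; 0.052 0.018 0 0; 0.052 0.018 0 0",
)

```text
t: 15.65
ee_pos: [0.5499, 0.1683, 0.1384]
ee_rot: [-3.139, 0.129, 0.001]
force: [-8.2, -0.1, 5.2]
grip_width: 0.002
grasp_force: 3.8
```

>>> send_rows(
  moves="0.022 0.034 -0.011 0; 0.024 0.033 -0.011 0; 0.026 0.031 -0.011 -0.027; 0.027 0.03 -0.011 -0.048; 0.027 0.03 -0.012 -0.049; 0.027 0.031 -0.012 -0.049; 0.027 0.031 -0.012 -0.049; 0.026 0.031 -0.012 -0.049; 0.026 0.031 -0.012 -0.049; 0.026 0.03 -0.012 -0.049",
)

```text
t: 16.48
ee_pos: [0.561, 0.1569, 0.1424]
ee_rot: [-3.043, -0.779, 0.003]
force: [-2.9, -0.3, -0.4]
grip_width: -0.002
grasp_force: 1.5
```

```bash
cat > ring.py <<'E'
from knob import *
def ring(n="scene"):
    c=capture(n); g=cv2.GaussianBlur(c["image"].mean(2).astype(np.float32),(0,0),.6)
    A=np.arange(-20,150,5); P=[]
    for rad in (26,28,30):
        a=np.radians(A); P.append(np.c_[.120+rad/1e3*np.cos(a)*ca,.155-rad/1e3*np.sin(a),.095+rad/1e3*np.cos(a)*sa])
    V=0
    for p in P:
        q=proj(c,R.from_euler("z",st[2]).apply(p)+[st[0],st[1],0]).astype(np.float32)
        V=V+cv2.remap(g,q[:,:1],q[:,1:],cv2.INTER_LINEAR)[:,0]/3
    print(n," ".join(f"{x}:{int(v)}" for x,v in zip(A,V)))
E
python3 -c "
from ring import *
show(); print(tcp(78)); ring(); ring('top')"
```

```text
t 16.48 p [0.561  0.1569 0.1424] yaw_y -1.07 z [-0.002 -0.    -1.   ] F [-2.9 -0.3 -0.4] grip -0.0019806618362120374 1.4894598349928856 q [ 0.21  0.42 -0.69  1.68  0.28  1.15 -1.63]
(array([0.561529  , 0.15714409, 0.1434708 ]), np.float64(-1.0700020831541885))
scene -20:174 -15:174 -10:173 -5:171 0:169 5:172 10:173 15:174 20:174 25:173 30:173 35:174 40:173 45:172 50:172 55:173 60:173 65:173 70:169 75:157 80:134 85:105 90:84 95:79 100:92 105:112 110:126 115:123 120:103 125:72 130:43 135:26 140:20 145:18
top -20:144 -15:143 -10:142 -5:142 0:140 5:139 10:138 15:136 20:135 25:134 30:133 35:132 40:130 45:129 50:128 55:127 60:126 65:126 70:125 75:125 80:125 85:126 90:126 95:126 100:127 105:129 110:130 115:131 120:132 125:133 130:134 135:135 140:136 145:138
```

There is a light contact force and the pointer has moved to about 93°. I continue the sweep.

>>> send_rows(
  moves="0.026 0.03 -0.011 -0.048; 0.026 0.03 -0.011 -0.048; 0.026 0.03 -0.011 -0.048; 0.026 0.03 -0.011 -0.047; 0.026 0.029 -0.01 -0.047; 0.026 0.029 -0.01 -0.046; 0.026 0.029 -0.009 -0.045; 0.027 0.028 -0.009 -0.045; 0.027 0.028 -0.008 -0.044; 0.027 0.028 -0.008 -0.043",
)

```text
t: 17.42
ee_pos: [0.5769, 0.1562, 0.1466]
ee_rot: [2.573, 1.801, -0.001]
force: [-2.6, -0.7, 0.5]
grip_width: -0.002
grasp_force: 1.3
```

>>> send_rows(
  moves="0.027 0.027 -0.007 -0.043; 0.027 0.027 -0.006 -0.042; 0.027 0.027 -0.006 -0.042; 0.028 0.027 -0.005 -0.042; 0.028 0.026 -0.004 -0.041; 0.028 0.026 -0.003 -0.041; 0.028 0.026 -0.002 -0.041; 0.028 0.026 -0.002 -0.04; 0.029 0.026 -0.001 -0.04; 0 0 0 0",
)

```text
t: 18.25
ee_pos: [0.588, 0.165, 0.1484]
ee_rot: [1.946, 2.464, 0.001]
force: [1.0, -3.2, 1.5]
grip_width: -0.002
grasp_force: 1.6
```

```bash
python3 -c "
from ring import *
show(); print(tcp(0)); ring()"
```

```text
t 18.25 p [0.588  0.165  0.1484] yaw_y 0.234 z [ 0.001 -0.001 -1.   ] F [ 1.  -3.2  1.5] grip -0.002029491204267098 1.5576084563872428 q [ 0.34  0.54 -0.91  1.59  0.45  1.22 -0.42]
(array([0.58739979, 0.16681633, 0.14882682]), np.float64(0.2704275270923624))
scene -20:173 -15:173 -10:173 -5:170 0:159 5:137 10:107 15:100 20:129 25:156 30:165 35:158 40:139 45:124 50:113 55:109 60:103 65:94 70:83 75:67 80:57 85:48 90:43 95:39 100:36 105:34 110:32 115:29 120:28 125:30 130:36 135:44 140:41 145:32
```

The pointer is at about 13°, with 3 N of contact. I push on along tool x to the stop, in small steps.

>>> send_rows(
  moves="0.02 0.006 0 -0.01; 0.02 0.006 0 -0.01; 0.02 0.003 0 0; 0.02 0 0 0; 0.02 0 0 0; 0.02 0 0 0; 0 0 0 0; 0 0 0 0; 0 0 0 0; 0 0 0 0",
)

```text
t: 19.13
ee_pos: [0.5875, 0.1684, 0.1483]
ee_rot: [1.909, 2.491, -0.002]
force: [4.0, -9.0, 5.0]
grip_width: 0.001
grasp_force: 5.1
```

```bash
python3 -c "
from ring import *
show(); ring()"
```

```text
t 19.13 p [0.5875 0.1684 0.1483] yaw_y 0.263 z [ 0.002 -0.003 -1.   ] F [ 4. -9.  5.] grip 0.0010854535661571703 5.079628560924903 q [ 0.33  0.55 -0.91  1.59  0.46  1.23 -0.4 ]
scene -20:174 -15:171 -10:155 -5:120 0:102 5:118 10:151 15:170 20:171 25:161 30:139 35:123 40:113 45:109 50:105 55:94 60:81 65:64 70:50 75:41 80:37 85:36 90:34 95:31 100:30 105:33 110:39 115:41 120:35 125:28 130:26 135:32 140:43 145:45
```

The pointer is at 0° and the force is climbing, which suggests the stop. One firmer press to confirm, then I back off and rise.

>>> send_rows(
  moves="0.02 0 0 0; 0.02 0 0 0; 0.02 0 0 0; 0 0 0 0; 0 0 0 0; 0 0 0 0; 0 0 0 0; 0 0 0 0; 0 0 0 0; 0 0 0 0",
)

```text
t: 20.02
ee_pos: [0.5875, 0.1686, 0.1483]
ee_rot: [1.91, 2.488, -0.005]
force: [3.8, -15.5, 7.1]
grip_width: -0.001
grasp_force: 8.0
```

>>> send_rows(
  moves="-0.1 0 0 0; -0.15 0 0 0; -0.2 0 0 0; -0.1 0 -0.1 0; 0 0 -0.3 0; 0 0 -0.5 0; 0 0 -0.7 0; 0 0 -0.7 0; 0 0 -0.3 0; 0 0 0 0",
)

```text
t: 20.85
ee_pos: [0.5924, 0.153, 0.2561]
ee_rot: [1.904, 2.495, 0.007]
force: [-0.2, -0.1, 0.9]
grip_width: 0.002
grasp_force: 0.0
```

>>> send_rows(
  moves="-0.8 0 0 0; -0.8 0 0 0; -0.8 0 0 0; -0.8 0 0 0; -0.8 0 0 0; -0.8 0 0 0; -0.5 0 0 0; 0 0 0 0; 0 0 0 0; 0 0 0 0",
)

```text
t: 21.68
ee_pos: [0.6469, -0.0516, 0.2515]
ee_rot: [-1.905, -2.497, -0.0]
force: [0.1, 0.4, -0.2]
grip_width: 0.002
grasp_force: 0.0
```

Run:
```python
from ring import *
show(); ring(); ring("top")
ims=[]
for n,(x0,y0,w,h) in dict(top=(155,140,120,120),scene=(220,170,120,120)).items():
    c=capture(n); ims.append(cv2.resize(c["image"][y0:y0+h,x0:x0+w,::-1],(400,400),interpolation=cv2.INTER_CUBIC))
cv2.imwrite("pics/a6.png",np.hstack(ims))
```

```text
t 21.68 p [ 0.6469 -0.0516  0.2515] yaw_y 0.267 z [-0.001  0.001 -1.   ] F [ 0.1  0.4 -0.2] grip 0.002420313863442173 0.0 q [ 0.62  0.53 -0.89  1.36  0.41  1.44  0.02]
scene -20:176 -15:172 -10:157 -5:123 0:106 5:122 10:155 15:172 20:176 25:177 30:176 35:177 40:177 45:176 50:176 55:175 60:176 65:176 70:177 75:176 80:176 85:177 90:177 95:177 100:177 105:176 110:174 115:169 120:161 125:148 130:135 135:118 140:95 145:74
top -20:189 -15:177 -10:147 -5:116 0:113 5:148 10:176 15:189 20:192 25:191 30:191 35:190 40:189 45:189 50:190 55:191 60:191 65:191 70:191 75:191 80:190 85:191 90:191 95:191 100:191 105:191 110:191 115:191 120:191 125:190 130:189 135:188 140:186 145:183
```

View pics/a6.png

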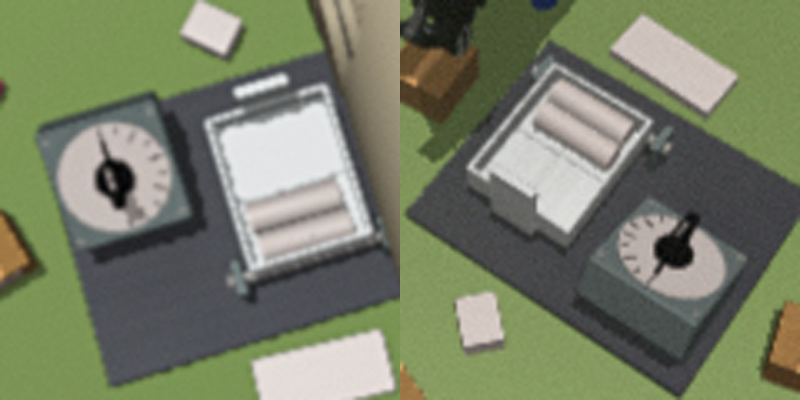

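The needle, at top (102,135), points straight up the slope at 0° (scan centre 0 and -2°). The press met a hard stop: 15 N with no movement. The tray is level, both rods lie on the near side, the bystanders are undisturbed and the arm is clear.

```bash
python3 -c "
from plant import job_done
print(job_done())"
```

```text
the job is handed in; nothing more can be done
None
```

I tipped the tray to about 30.5°, held it there for over a second and lowered it level, with both rods at the near lip. I then turned the pointer back to its zero stop, left the bystanders where they were and handed the job in at about 22 s; no verdict came back.

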